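Set a mended teacup curing under the lamp

ROBOT

A 6-joint arm with a two-finger parallel gripper is mounted at the origin on the work surface. World frame = base frame: x ahead of the robot, y to its left, z up, the work surface at z = 0. Lengths are in m, angles in rad, forces in N, time in s.
With the tool pointing down it reaches from about 0.375 to 0.9 m from the base axis. Payload 3.1 kg.
Tool frame: the origin (TCP) lies midway between the tips of the shut fingers; the grasp point (between the pads) lies 19 mm behind it (manip.hold_point_z is the distance from the TCP to the grasp point, in m); z points along the fingers, y is the direction in which the jaws open and shut (so a half turn about z gives the same grasp; the last joint's range is limited). The gripper opens to 85 mm and grips with 20 to 120 N. Pads are 22 mm wide; open, the fingers measure 114 mm over their backs; the gripper's body (76 mm by 85 mm) begins 54 mm behind the grasp point. The pads swing forward as they close: fully open they stand 13 mm farther back than shut.
Start: joints at [-0.178, 0.527, 1.433, -0, 1.181, -0.178], TCP at [0.625, 0, 0.231] pointing down, gripper open.
Joint ranges: [-3.08, 3.08], [-0.75, 2.2], [0.22, 2.44], [-1.43, 4.57], [0, 2.65], [-2.85, 2.85]. Speed limits (rad/s): [2.79, 2.79, 3.14, 3.14, 3.14, 3.14].

INTERFACE

Orientations are given as a unit quaternion [x, y, z, w].
In Python, from station import manip gives the robot as it stands.
- The arm moves only by the tool drive_tool, never from a script. Its argument "motion" is one flat list of numbers, 7 for each row, row after row: the shift along the tool's x, y, z in mm, then the turn, a rotation vector about the tool's x, y, z in degrees, then the finger opening in mm, from 0 to 85.4. A call has 1 to 8 rows; each row is the pose to reach, as a shift and turn from the pose measured when the call began, along the tool's axes at that moment; what a row does not reach only later rows make up. A row lasts 1/8 s, in which the tool goes at most 62.5 mm and 10.7 degrees, less where a joint would pass 70% of its speed; a pose out of reach is approached as far as the arm can. A call with a gripper value outside its range is refused whole. The fingers move at their own pace and stop on an object; "force" is the grip in N (left out, the last holds). Time passes only in rows, so rows that repeat a pose let the fingers close. It gives the time, the measured TCP pose, the force and the opening at its end, in the units of the state.
- manip.sense(): the state, without advancing time (a new reading comes with each control period).
- manip.snapshot(name): name is "scene" or "side" or "wrist"; returns a dict with "color" (420x560x3 uint8, red, green, blue), "fx", "fy", "cx", "cy" (pixels), "k1" (the pictures are not rectified: a ray, as slopes to the right and down, at radius r is drawn at 1 + k1 r^2 times it, then the intrinsics apply), "view" (4x4, takes a point from world to camera coordinates). Camera axes: x right, y up, looking along -z (the intrinsics and any distortion apply to the point x, -y, -z); pixel columns grow to the right and rows downward; lengths in m; the calibration is good to about 2 mm. A picture is of the moment at which its call begins. There is no depth.
- manip.sign_off(): hands the job in, once; it reports no verdict.
The state is a dict: "t": time; "q": joint angles; "qd": joint speeds; "tau": joint torques, N m; "tcp_pos": TCP position; "tool_rot": TCP orientation; "force": force on the tool from outside, world axes, zero at the start; "ft_torque": the same for the moment, N m; "finger_gap": opening from 0.0 (shut) to 1.0 (fully open).
Only numpy, scipy, OpenCV 4.12 (cv2) and the standard library are available. Lean on these libraries where they do the work, as an engineer would, in place of code of your own. Each camera call takes 0.05 s, during which the arm holds its last target.

TASK

Put the mended teacup to cure: stand it upright in the middle of the curing unit's round cork rest, setting it down without dropping it, then swing the lamp over it all the way to its stop. Only then turn the dial clockwise until its pointer clicks in at the three-dot mark, and let go. Leave the lacquer jar and the burnisher where they are.

Things in the scene. Friction and masses are not known exactly. Their poses are not given: they have to be found in the camera images.
- cup: the mended teacup: handleless, celadon, with gold seam lines, standing upright and loose (about 160 g); 68 tall, outside diameter 40 at the foot, 58 at 20 up, widening evenly to 62 at the rim; wall 4. Origin under the centre of its foot, z up. It and the jar may change places
- cup_mid (a point): the cup's centre, on its axis half-way up (34 above its underside); the cup is 59 to 60 across here
- unit: the curing unit, fixed: a grey plinth 190 (its x) by 280 (its y) by 45 tall; its z is up; origin on the table, the plinth spans x -60 to +130 and y -125 to +155 about it. Seen from the robot: cork rest at the right, dial at the left, lamp post behind the rest
- rest (a point): centre of the top face of the flat cork disc (diameter 64, 3 thick, its top 48 above the table) on which the cup must stand; axes as the unit; at x 0, y -75 in the unit's frame
- lamp_post (a point): on the vertical hinge axis of the lamp arm, at the top of the steel post (diameter 16, 165 above the table); axes as the unit; at x 110, y -75 in the unit's frame. The arm lies 5 to 15 above this point
- lamp_handle (a point): middle of the upright black grip peg (diameter 16, 40 tall, free to be gripped from above) on top of the round lamp head (diameter 68, underside 149 and top 180 above the table; peg spans 180 to 220, this point is at 203). It travels on a level circle of radius 110 about lamp_post
- lamp (a joint): lamp arm angle, rad: 0 = at its stop, the head straight above the rest (arm along the unit's -x from the post); grows as the head swings away to the unit's +y side, clockwise seen from above, up to 2.0. The handle lies from lamp_post along (-cos q, sin q) in the unit's x, y. Stays where it is left; moving it takes about 0.6 N at the handle
- dial_grip (a point): on the dial's vertical axis, 70 above the table and 25 above the plinth top: height to grip the knob; axes as the unit (does not turn with the knob); at x -5, y 85 in the unit's frame. The knob is an upright black bar 12 thick, reaching 20 behind the axis and 31 ahead of it (the last 11 narrowed to 6: the pointer nose, with a white line on top), spanning 47 to 80 above the table
- dial (a joint): knob angle, rad, growing clockwise seen from above; five click positions 0.524 (30 deg) apart: 0 = short bar mark (off), 0.524 = one dot, 1.047 = two dots, 1.571 = three dots, 2.094 = four dots (then the end stop). At 0 the nose points 60 deg anticlockwise of the unit's +x (seen from above), so at angle q it points 60 deg minus q. It snaps into the nearest click when let go; turning past a click takes about 0.07 N m
- jar: bystander: squat lidded red lacquer jar, loose, diameter 90, 72 tall; origin under its centre
- burnisher: bystander: agate burnisher in a turned wooden handle, loose, lying along its own x, about 165 long and 24 thick; origin under it, near the middle
Things that resemble listed ones, but are neither listed nor needed, are in the scene too. There is more than one size of the cup; the one meant has the size given above.

How it is judged:
On the way, in this order (a step that is already met when the one before it is completed fails the run):
1. the cup stands upright on the middle of the cork rest, let go (horizontal distance between cup_mid and rest below 0.012 m and z of cup_mid in the frame of rest between 0.03 and 0.037 m and angle between cup's own z axis and vertical below 0.1 rad and contact force between the fingers and cup below 0.05 N), for 0.2 s.
2. the lamp is swung over the cup to its stop (value of joint lamp below 0.08 rad), for 0.2 s.
3. the dial rests at three dots (value of joint dial between 1.45 and 1.69 rad), for 0.2 s.
At the end, for the whole second after the job is handed in: the cup stands still and upright (within 0.1 rad) on the cork rest within 12 mm of its centre, the lamp is within 0.08 rad of its stop over the cup, the dial rests within 0.12 rad of the three-dot click (1.571), and the jar and burnisher are within 20 mm of where they were (all of step 3 and horizontal distance between cup_mid and rest below 0.012 m and z of cup_mid in the frame of rest between 0.03 and 0.037 m and angle between cup's own z axis and vertical below 0.1 rad and linear speed of cup below 0.02 m/s and value of joint lamp below 0.08 rad and distance of each of jar, burnisher from where it was at the start of the episode below 0.02 m); the robot touches nothing.
It fails at once if the cup is tipped by more than 0.5 rad (angle between cup's own z axis and vertical above 0.5 rad).
It fails at once if the cup is dropped: it falls free, untouched by the fingers, faster than 0.5 m/s (a fall of over about 13 mm) (linear speed of cup above 0.5 m/s and contact force between the fingers and cup below 0.05 N).
It fails at once if the jar is shifted by more than 20 mm (distance of jar from where it was at the start of the episode above 0.02 m).
It fails at once if the burnisher is shifted by more than 20 mm (distance of burnisher from where it was at the start of the episode above 0.02 m).
It also fails if it takes over 67 s, if anything falls off the work surface, if the arm or the gripper's body presses on something with over 40 N, if the wrist force passes 120 N, or if a joint passes its speed limit or range.

## Working session

There is one attempt and no reset: what is moved stays moved. The work goes in short steps, Python scripts to look and compute and a tool call to move; the robot and the scene stay as the last step left them, time stands still between calls to the robot, and variables do not carry over. Pictures are saved under pics/ and viewed, and the job is handed in when it is done.

Besides the shell and the picture viewer there is one more tool, called after "Call:" by a JSON object that holds its "op" and its "data". drive_tool: Moves the arm, as the interface text tells. Its arguments: {"type":"object","properties":{"motion":{"type":"array","items":{"type":"number"}},"force":{"type":"number"}},"required":["motion"]}

```bash
mkdir -p pics; python3 - <<'E'
from station import manip
import cv2,numpy as np
for n in ["scene","side","wrist"]:
    s=manip.snapshot(n); cv2.imwrite(f"pics/{n}0.png",s["color"][:,:,::-1])
    V=np.array(s["view"]); print(n,s["fx"],s["fy"],s["cx"],s["cy"],s["k1"],(-V[:3,:3].T@V[:3,3]).round(3),(-V[2,:3]).round(3))
print(manip.sense(), manip.hold_point_z)
E
```

```text
scene 418.9591459918123 418.9591459918123 280.5846045593928 214.4115165102777 -0.004791882522541586 [ 1.385 -0.029  0.816] [-0.748 -0.103 -0.656]
side 527.358388082207 527.358388082207 286.84904711167235 203.28590499505185 -0.1275241280946285 [0.56  0.823 0.878] [ 0.029 -0.79  -0.612]
wrist 368.46491301515016 368.46491301515016 277.58830911135504 216.09670745613454 -0.0852477393239685 [0.626 0.082 0.372] [-0.001 -0.312 -0.95 ]
{'t': 0.15, 'q': array([-1.78510310e-01,  5.28274442e-01,  1.43362941e+00,  1.77195453e-05,
        1.18141203e+00, -1.78494862e-01]), 'qd': array([ 1.20839432e-03, -3.50885489e-03, -4.00473833e-03,  9.86983290e-04,
       -8.71892626e-05,  3.78722134e-04]), 'tau': array([ 1.17890530e-03, -4.42742836e+01, -1.78276026e+01, -2.15643640e-04,
        5.61750654e-03, -9.84718270e-06]), 'tcp_pos': array([6.24437561e-01, 1.29444025e-04, 2.30538203e-01]), 'tool_rot': array([ 7.07114363e-01,  7.07098674e-01, -4.84664704e-04, -7.12421135e-04]), 'force': array([ 0.05602456, -0.4351298 ,  0.15374858]), 'ft_torque': array([0.02433739, 0.02806139, 0.0131661 ]), 'finger_gap': 0.9975759496237272} 0.0187
```

View pics/scene0.png

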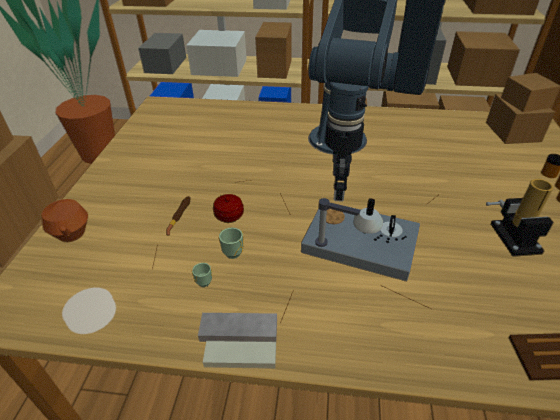

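View pics/side0.png

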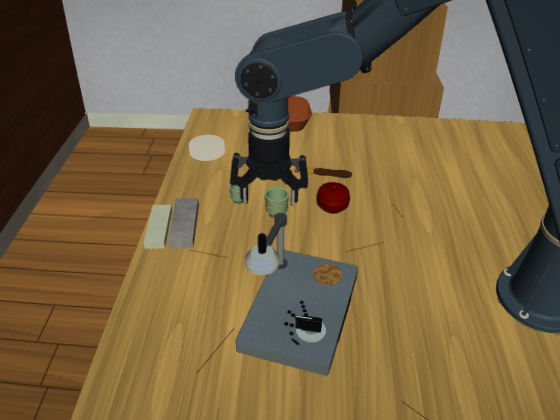

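View pics/wrist0.png

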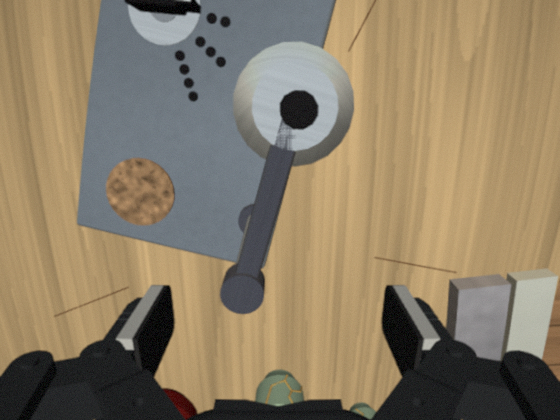

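The candidates are the larger celadon cup with gold seams at scene (231,243) and a small one at (203,275). I'll measure both and check a close crop.

```bash
cat > h.py <<'E'
from station import manip
import cv2,numpy as np
def snap(n,f=None):
    s=manip.snapshot(n)
    s["view"]=np.array(s["view"])
    if f: cv2.imwrite(f"pics/{f}.png",s["color"][:,:,::-1])
    return s
def KD(s): return np.array([[s["fx"],0,s["cx"]],[0,s["fy"],s["cy"]],[0,0,1.]]),np.array([s["k1"],0,0,0,0.])
def ray(s,uv):
    K,D=KD(s); p=cv2.undistortPoints(np.array(uv,float).reshape(-1,1,2),K,D)[:,0]
    R=s["view"][:3,:3]; d=np.c_[p[:,0],-p[:,1],-np.ones(len(p))]@R
    return -R.T@s["view"][:3,3], d
def plane(s,uv,z):
    c,d=ray(s,uv); return c+d*((z-c[2])/d[:,2])[:,None]
def proj(s,P):
    K,D=KD(s); P=np.array(P,float).reshape(-1,3); R=s["view"][:3,:3]
    p=P@R.T+s["view"][:3,3]; p=p*[1,-1,-1]
    return cv2.projectPoints(p,np.zeros(3),np.zeros(3),K,D)[0][:,0]
def tri(s1,u1,s2,u2):
    c1,d1=ray(s1,[u1]);c2,d2=ray(s2,[u2]); d1=d1[0]/np.linalg.norm(d1);d2=d2[0]/np.linalg.norm(d2)
    A=np.c_[d1,-d2]; t=np.linalg.lstsq(A,c2-c1,rcond=None)[0]
    a=c1+t[0]*d1;b=c2+t[1]*d2; return (a+b)/2,np.linalg.norm(a-b)
def blobs(m,amin=60):
    n,l,st,ce=cv2.connectedComponentsWithStats(m.astype(np.uint8)); 
    return [(i,st[i].tolist(),ce[i].round(1).tolist()) for i in range(1,n) if st[i][4]>=amin],l
E
cat > a.py <<'E'
from h import *
S={n:snap(n) for n in ["scene","side","wrist"]}
for n,s in S.items():
    c=s["color"]; hsv=cv2.cvtColor(c,cv2.COLOR_RGB2HSV)
    g=(hsv[...,0]>40)&(hsv[...,0]<85)&(hsv[...,1]>40)&(hsv[...,2]>50)
    print(n,"green",[b[1:] for b in blobs(g)[0]])
    r=((hsv[...,0]<5)|(hsv[...,0]>172))&(hsv[...,1]>180)&(hsv[...,2]>50)
    print("red",[b[1:] for b in blobs(r)[0]])
c=S["scene"]["color"][:,:,::-1]
a=cv2.resize(c[180:300,150:270],(400,400),interpolation=cv2.INTER_CUBIC)
b=cv2.resize(S["side"]["color"][160:240,215:365,::-1],(750,400),interpolation=cv2.INTER_CUBIC)[:,:390]
cv2.imwrite("pics/crop1.png",np.hstack([a,b]))
w=S["wrist"]
print("cork",plane(w,[[140,190]],.048)," dialaxis",plane(w,[[165,8]],.047)," postTop",plane(w,[[243,290]],.18),"peg",plane(w,[[299,109]],.22))
print("corners",plane(w,[[78,226],[237,263]],.045))
E
python3 a.py
```

```text
scene green [([0, 0, 83, 99, 3702], [48.8, 32.7]), ([87, 0, 13, 62, 449], [93.6, 28.6]), ([219, 228, 24, 30, 522], [230.9, 241.3]), ([192, 263, 20, 24, 340], [202.2, 273.8])]
red [([214, 195, 29, 27, 553], [228.6, 207.1])]
side green [([230, 184, 13, 19, 151], [235.1, 193.0]), ([265, 187, 23, 31, 463], [276.5, 199.6])]
red [([317, 183, 32, 29, 756], [333.1, 196.9])]
wrist green [([255, 370, 45, 34, 468], [273.1, 383.6]), ([267, 383, 23, 24, 365], [278.6, 395.3]), ([291, 392, 12, 11, 89], [296.4, 396.8]), ([351, 403, 25, 17, 190], [363.7, 410.1])]
red [([165, 389, 29, 30, 329], [180.0, 403.0])]
cork [[ 4.99414456e-01 -8.41935924e-05  4.80000000e-02]]  dialaxis [[0.5343906  0.15206881 0.047     ]]  postTop [[ 0.60530332 -0.02799543  0.18      ]] peg [[0.63437004 0.07650801 0.22      ]]
corners [[ 0.43198014 -0.03644194  0.045     ]
 [ 0.58601354 -0.07465319  0.045     ]]
```

View pics/crop1.png

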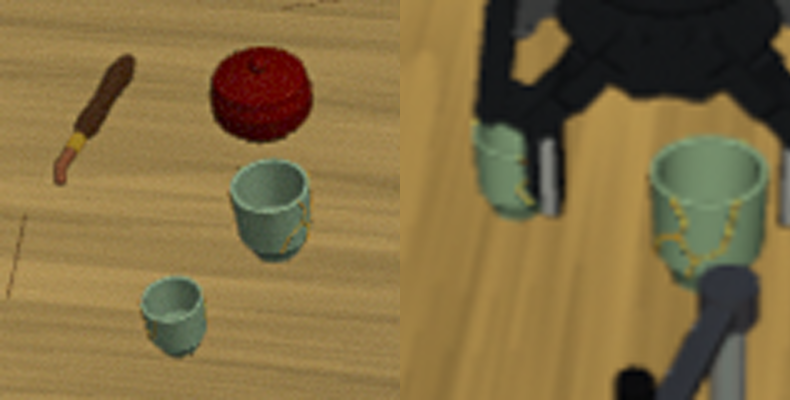

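```bash
cat > b.py <<'E'
from h import *
S={n:snap(n) for n in ["scene","side","wrist"]}
a,b=S["scene"],S["side"]
print("rim z68",plane(a,[[231.3,235.8]],.068),plane(b,[[276.8,195.6]],.068), tri(a,[231.3,235.8],b,[276.8,195.6]))
print("rim diam", np.diff(plane(a,[[219.3,235.8],[243.4,235.8]],.068),axis=0),np.diff(plane(b,[[265.2,195.6],[288.6,195.6]],.068),axis=0))
print("small rim",plane(a,[[201.8,268.4]],.05),np.diff(plane(a,[[192.6,268.5],[211.5,268.5]],.05),axis=0))
print("jar",plane(a,[[228.5,207]],.036),plane(b,[[333,197]],.036))
print("burn",plane(a,[[188,198],[168,233]],.012))
E
python3 b.py
```

```text
rim z68 [[ 0.62955843 -0.2621928   0.068     ]] [[ 0.62548953 -0.25296214  0.068     ]] (array([ 0.62531302, -0.26293945,  0.06207416]), np.float64(0.0029298464995789132))
rim diam [[-0.00710085  0.06183044  0.        ]] [[-0.05963933 -0.00432175  0.        ]]
small rim [[ 0.73185524 -0.314824    0.05      ]] [[-5.35886006e-03  4.58624489e-02  1.11022302e-16]]
jar [[ 0.47993782 -0.30608447  0.036     ]] [[ 0.47876681 -0.30013571  0.036     ]]
burn [[ 0.42382394 -0.44825165  0.012     ]
 [ 0.58222454 -0.4583924   0.012     ]]
```

The cup at scene (231,243) has a 62 mm rim, so it is the one meant. The other's rim is about 46 mm. Next I go above the cup.

Call:
{"op": "drive_tool", "data": {"motion": [-50,0,0,0,0,0,85,-105,0,0,0,0,0,85,-160,2,0,0,0,0,85,-210,2,0,0,0,0,85,-245,2,0,0,0,0,85,-259,2,0,0,0,0,85,-259,2,0,0,0,0,85]}}

```text
t: 1.32
tcp_pos: [0.6268, -0.2591, 0.231]
tool_rot: [0.708, 0.707, 0.0, -0.0]
force: [-0.3, 0.7, 1.0]
finger_gap: 0.997
```

```bash
python3 - <<'E'
from h import *
s=snap("wrist","w1"); st=manip.sense(); print(st["tcp_pos"],st["tool_rot"],st["t"])
p=st["tcp_pos"]; print(proj(s,[[p[0],p[1],0.068],[p[0],p[1],0]]))
E
```

```text
[ 0.62676239 -0.25794954  0.23103344] [ 7.07075801e-01  7.07137394e-01  1.84927127e-04 -6.95482830e-04] 1.375
[[276.19292342 193.99160833]
 [276.40264925 177.21245967]]
```

View pics/w1.png

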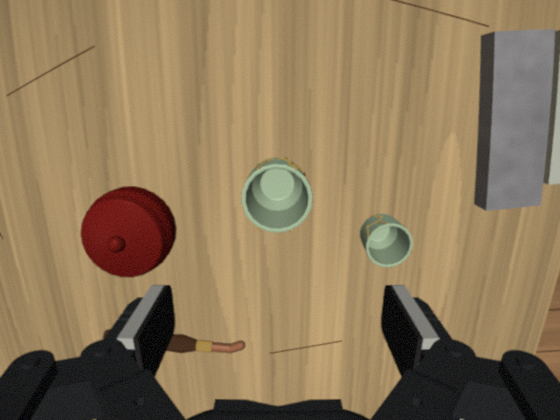

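The wrist view shows the cup rim centred at about (277,197), the jar at (128,232), the small cup at (387,240) and the burnisher at the lower left (200,344).

```bash
python3 - <<'E'
from h import *
s=snap("wrist")
hsv=cv2.cvtColor(s["color"],cv2.COLOR_RGB2HSV)
g=((hsv[...,0]>40)&(hsv[...,0]<90)&(hsv[...,1]>35)).astype(np.uint8)
for c in cv2.findContours(g,0,2)[0]:
    if cv2.contourArea(c)>800:
        print(cv2.boundingRect(c)); h=c[:,0].astype(float)
        # lower part of the outline = near rim
        x,y,w,hh=cv2.boundingRect(c)
        low=h[h[:,1]>y+hh*0.5]; P=plane(s,low+0.5,.068)[:,:2]
        A=np.c_[2*P,np.ones(len(P))]; q=np.linalg.lstsq(A,(P**2).sum(1),rcond=None)[0]
        print("rim centre",q[:2],"r",np.sqrt(q[2]+q[0]**2+q[1]**2))
print(manip.sense()["tcp_pos"])
E
```

```text
(361, 216, 51, 52)
rim centre [ 0.72866345 -0.30509316] r 0.021130311680960006
(242, 161, 70, 72)
rim centre [ 0.6274819  -0.26257899] r 0.029507367970437026
[ 0.62683077 -0.25729929  0.23106689]
```

Call:
{"op": "drive_tool", "data": {"motion": [-3.5,0.5,40,0,0,0,85,-3.5,0.5,90,0,0,0,85,-3.5,0.5,140,0,0,0,85,-3.5,0.5,175,0,0,0,85,-3.5,0.5,195,0,0,0,85,-3.5,0.5,205,0,0,0,85,-3.5,0.5,209,0,0,0,85,-3.5,0.5,209,0,0,0,85]}}

```text
t: 2.42
tcp_pos: [0.6279, -0.2609, 0.0232]
tool_rot: [0.707, 0.708, 0.0, 0.0]
force: [-0.2, -0.3, 0.6]
finger_gap: 0.995
```

```bash
python3 - <<'E'
from h import *
s=snap("wrist","w2"); st=manip.sense(); print(st["tcp_pos"],st["force"],st["t"])
E
```

```text
[ 0.62800713 -0.26101728  0.02337599] [-0.63211826 -0.5245992   0.8804165 ] 2.475
```

View pics/w2.png

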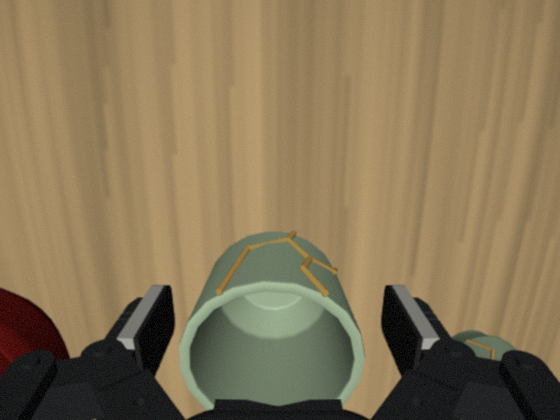

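The cup is between the fingers: the rim spans columns 181 to 364 and the finger gap 173 to 383. I'm closing.

Call:
{"op": "drive_tool", "data": {"motion": [0,-1,0,0,0,0,70,0,-1,0,0,0,0,62,0,-1,0,0,0,0,55,0,-1,0,0,0,0,50,0,-1,0,0,0,0,50,0,-1,0,0,0,0,50], "force": 30}}

```text
t: 3.22
tcp_pos: [0.6271, -0.2615, 0.0248]
tool_rot: [0.707, 0.707, 0.0, 0.001]
force: [-1.8, -0.5, 5.7]
finger_gap: 0.719
```

Call:
{"op": "drive_tool", "data": {"motion": [0,0,-10,0,0,0,50,0,0,-30,0,0,0,50,0,0,-60,0,0,0,50,0,0,-100,0,0,0,50,0,0,-140,0,0,0,50,0,0,-180,0,0,0,50,0,0,-210,0,0,0,50,0,0,-225,0,0,0,50]}}

```text
t: 4.22
tcp_pos: [0.6274, -0.2616, 0.2532]
tool_rot: [0.707, 0.708, 0.001, 0.003]
force: [1.1, -0.0, -1.7]
finger_gap: 0.719
```

```bash
python3 - <<'E'
from h import *
s=snap("wrist","w3"); st=manip.sense(); print(st["tcp_pos"],st["tool_rot"],st["force"],st["finger_gap"],st["t"])
E
```

```text
[ 0.62786314 -0.26189621  0.25429152] [0.70668639 0.70751487 0.00107887 0.00398685] [-0.33463685 -0.32050958 -0.62181835] 0.7158585140635849 4.275
```

View pics/w3.png

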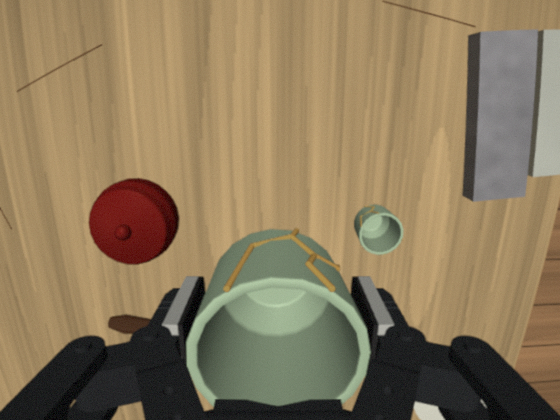

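The cup is held upright. Next I go part-way, so the wrist camera sees the cork with the cup in hand.

Call:
{"op": "drive_tool", "data": {"motion": [15,-15,0,0,0,0,50,40,-40,0,0,0,0,50,70,-70,0,0,0,0,50,100,-100,0,0,0,0,50,122,-120,0,0,0,0,50,132,-128,0,0,0,0,50,132,-128,0,0,0,0,50,132,-128,0,0,0,0,50]}}

```text
t: 5.28
tcp_pos: [0.5009, -0.1311, 0.2529]
tool_rot: [0.707, 0.707, 0.001, 0.005]
force: [0.4, 1.1, -2.1]
finger_gap: 0.718
```

```bash
cat > cork.py <<'E'
from h import *
import sys
s=snap("wrist",sys.argv[1]); st=manip.sense(); print(st["tcp_pos"],st["tool_rot"],st["t"])
def fit(P):
    A=np.c_[2*P,np.ones(len(P))]; q=np.linalg.lstsq(A,(P**2).sum(1),rcond=None)[0]
    return q[:2],np.sqrt(q[2]+q[0]**2+q[1]**2)
for n in ["wrist","scene","side"]:
    if n!="wrist": s=snap(n,sys.argv[1]+n)
    c=s["color"]; hsv=cv2.cvtColor(c,cv2.COLOR_RGB2HSV)
    m=(hsv[...,0]>5)&(hsv[...,0]<22)&(hsv[...,1]>90)
    m=cv2.morphologyEx(m.astype(np.uint8),cv2.MORPH_CLOSE,np.ones((3,3)))
    for k in cv2.findContours(m,0,1)[0]:
        k=cv2.convexHull(k)
        P=plane(s,k[:,0]+0.0,.048)[:,:2]
        if .3<P[:,0].mean()<.6 and abs(P[:,1].mean())<.1 and cv2.contourArea(k)>80: print(n,cv2.boundingRect(k),cv2.contourArea(k),fit(P),P.min(0),P.max(0))
E
python3 cork.py w4
```

```text
[ 0.50089867 -0.13114929  0.25280341] [0.70685868 0.70733835 0.00119128 0.00467487] 5.325
wrist (235, 0, 72, 77) 4238.0 (array([ 0.4976932 , -0.00228725]), np.float64(0.03118840027827558)) [ 0.46671272 -0.0334185 ] [0.52865596 0.02910932]
```

View pics/w4.png

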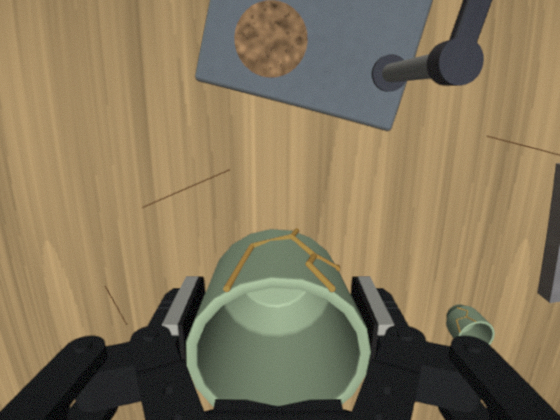

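Call:
{"op": "drive_tool", "data": {"motion": [15,-1,0,0,0,0,50,40,-2,0,0,0,0,50,57,-2.5,0,0,0,0,50,62,-2.5,0,0,0,0,50,62,-2.5,0,0,0,0,50,62,-2.5,0,0,0,0,50]}}

```text
t: 6.18
tcp_pos: [0.4983, -0.0694, 0.2525]
tool_rot: [0.707, 0.707, 0.001, 0.005]
force: [-0.8, 0.6, -2.1]
finger_gap: 0.719
```

```bash
python3 cork.py w5; python3 - <<'E'
from h import *
s=snap("wrist"); p=manip.sense()["tcp_pos"]
# cup in hand: rim plane at tcp z+0.044 ; rim left/right/top pixels
z=p[2]-.024+.068
print(plane(s,[[187,347],[369,347],[278,280]],z)-p)
E
```

```text
[ 0.49819746 -0.06950149  0.25243537] [0.70711642 0.70708181 0.00109461 0.0045259 ] 6.225
wrist (240, 76, 69, 70) 3712.5 (array([ 0.49777777, -0.00229708]), np.float64(0.03100952312267692)) [ 0.46687526 -0.03306478] [0.52890982 0.02825543]
[[-0.02840102  0.00502317  0.044     ]
 [ 0.03040527  0.00461962  0.044     ]
 [ 0.00091201  0.0293744   0.044     ]]
```

View pics/w5.png

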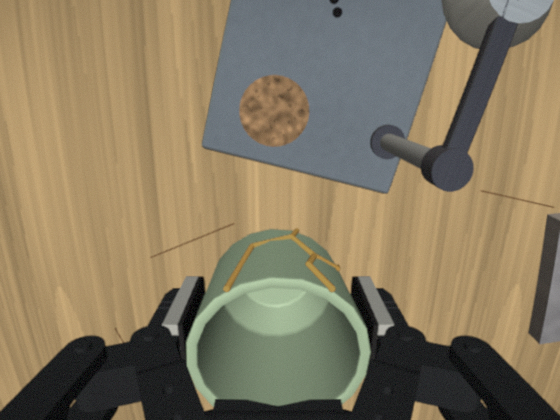

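View pics/w5side.png

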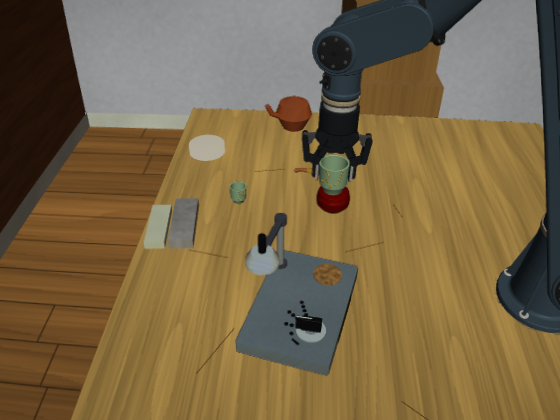

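```bash
python3 - <<'E'
from h import *
s=snap("side"); c=snap("scene")
for n,i in (("side",s),("scene",c)):
    hsv=cv2.cvtColor(i["color"],cv2.COLOR_RGB2HSV)
    u,v=proj(i,[[.498,-.002,.048]])[0]; u,v=int(u),int(v); print(n,u,v)
    r=i["color"][v-20:v+20,u-25:u+25].astype(int)
    m=((r[...,0]-r[...,2])>25)
    ys,xs=np.nonzero(m); ok=(abs(xs-25)<22)&(abs(ys-20)<14)
    P=np.array([[xs[ok].mean()+u-25, ys[ok].mean()+v-20]]); print(P,ok.sum(),plane(i,P,.048))
E
```

```text
side 327 273
[[328.35055351 273.04059041]] 542 [[ 0.49538432 -0.00418564  0.048     ]]
scene 333 215
[[332.16585366 211.87073171]] 410 [[ 0.4819926  -0.00711894  0.048     ]]
```

Call:
{"op": "drive_tool", "data": {"motion": [20,-0.5,0,0,0,0,50,50,-1,0,0,0,0,50,68,-1.5,10,0,0,0,50,68,-1.5,50,0,0,0,50,68,-1.5,95,0,0,0,50,68,-1.5,135,0,0,0,50,68,-1.5,155,0,0,0,50,68,-1.5,165,0,0,0,50]}}

```text
t: 7.48
tcp_pos: [0.4971, -0.002, 0.0853]
tool_rot: [0.707, 0.707, 0.0, 0.003]
force: [0.1, 0.7, -2.2]
finger_gap: 0.716
```

```bash
python3 - <<'E'
from h import *
s=snap("side","s6"); st=manip.sense(); print(st["tcp_pos"],st["force"],st["t"])
w=snap("wrist","w6"); c=snap("scene","c6")
a=cv2.resize(s["color"][210:300,270:390,::-1],(480,360));b=cv2.resize(c["color"][160:250,290:410,::-1],(480,360))
cv2.imwrite("pics/s6c.png",np.vstack([a[:300],b[:300]]))
E
```

```text
[ 0.49700373 -0.00196144  0.08503932] [ 0.03301148  0.13534629 -3.62641035] 7.525
```

View pics/s6c.png

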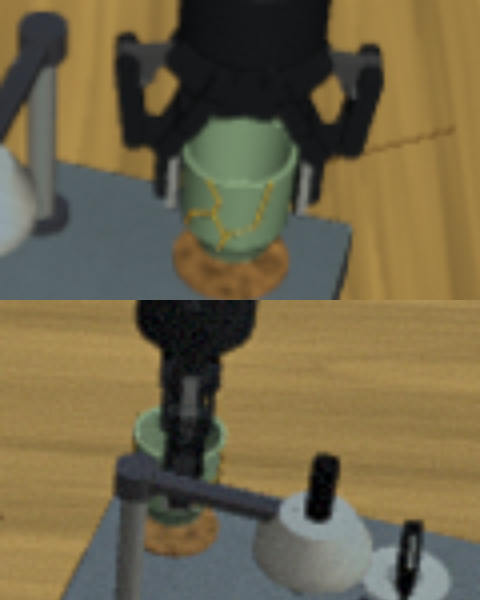

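View pics/w6.png

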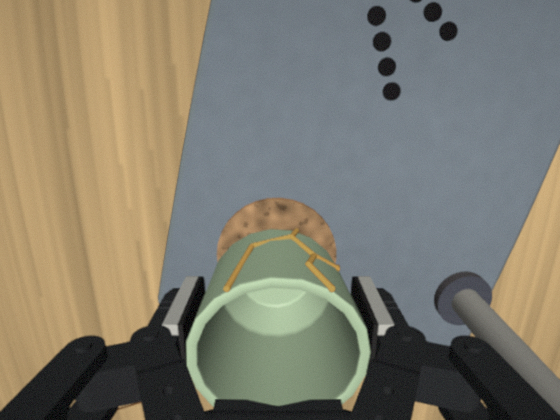

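```bash
python3 - <<'E'
from h import *
s=snap("wrist"); p=manip.sense()["tcp_pos"]
print(p, plane(s,[[217,247],[338,247],[277.5,197]],.048))
z=p[2]-.024
print("foot/rim",plane(s,[[187,347],[369,347],[278,280]],z+.068), "body20",plane(s,[[277,230]],z+.02))
hsv=cv2.cvtColor(s["color"],cv2.COLOR_RGB2HSV)
m=((hsv[...,0]>5)&(hsv[...,0]<22)&(hsv[...,1]>90)).astype(np.uint8)
m[:,:205]=0;m[:,350:]=0;m[:190]=0;m[262:]=0
k=cv2.convexHull(max(cv2.findContours(m,0,1)[0],key=cv2.contourArea))[:,0]
k=k[(k[:,1]<248)]
P=plane(s,k,.048)[:,:2]
A=np.c_[2*P,np.ones(len(P))]; q=np.linalg.lstsq(A,(P**2).sum(1),rcond=None)[0]
print(q[:2],np.sqrt(q[2]+q[0]**2+q[1]**2))
E
```

```text
[ 0.49834226 -0.00215669  0.08745772] [[0.46712147 0.00244224 0.048     ]
 [0.53162313 0.00223325 0.048     ]
 [0.49931779 0.02993045 0.048     ]]
foot/rim [[0.46965691 0.00343096 0.13145772]
 [0.52811319 0.00306115 0.13145772]
 [0.4987917  0.0276516  0.13145772]] body20 [[0.49882217 0.02538146 0.08345772]]
[ 0.4976088  -0.00090344] 0.030949562436068175
```

Call:
{"op": "drive_tool", "data": {"motion": [1.5,0,3,0,0,0,50,1.5,0,6,0,0,0,50,1.5,0,9,0,0,0,50,1.5,0,10,0,0,0,50,1.5,0,10,0,0,0,50]}}

```text
t: 8.3
tcp_pos: [0.4983, -0.0007, 0.0773]
tool_rot: [0.707, 0.707, 0.001, 0.005]
force: [1.1, -0.1, -0.9]
finger_gap: 0.719
```

Call:
{"op": "drive_tool", "data": {"motion": [0,0,1,0,0,0,50,0,0,1.5,0,0,0,50,0,0,2,0,0,0,50,0,0,2,0,0,0,50]}}

```text
t: 8.8
tcp_pos: [0.4984, -0.0008, 0.0753]
tool_rot: [0.707, 0.707, 0.001, 0.005]
force: [-0.3, 0.9, -2.5]
finger_gap: 0.719
```

Call:
{"op": "drive_tool", "data": {"motion": [0,0,1,0,0,0,50,0,0,2,0,0,0,50,0,0,2,0,0,0,50]}}

```text
t: 9.18
tcp_pos: [0.4983, -0.0007, 0.0732]
tool_rot: [0.707, 0.707, 0.001, 0.005]
force: [1.0, 0.0, -1.6]
finger_gap: 0.718
```

Call:
{"op": "drive_tool", "data": {"motion": [0,0,1,0,0,0,50,0,0,1.5,0,0,0,50,0,0,1.5,0,0,0,50]}}

```text
t: 9.55
tcp_pos: [0.4984, -0.0008, 0.0727]
tool_rot: [0.707, 0.707, 0.001, 0.005]
force: [-2.4, -0.8, 7.5]
finger_gap: 0.721
```

Contact: +7.5 N. I'm releasing, then rising.

Call:
{"op": "drive_tool", "data": {"motion": [0,0,0,0,0,0,62,0,0,0,0,0,0,66,0,0,0,0,0,0,75,0,0,0,0,0,0,85,0,0,0,0,0,0,85]}}

```text
t: 10.18
tcp_pos: [0.4984, -0.0008, 0.0726]
tool_rot: [0.707, 0.707, 0.001, 0.005]
force: [0.1, -0.6, 0.2]
finger_gap: 0.999
```

```bash
python3 - <<'E'
from h import *
s=snap("wrist","w7"); st=manip.sense(); print(st["tcp_pos"],st["force"],st["finger_gap"],st["t"])
E
```

```text
[ 0.49839316 -0.00082661  0.07262478] [ 0.25159457 -0.57669333  0.82216728] 0.9921251288721875 10.225
```

View pics/w7.png

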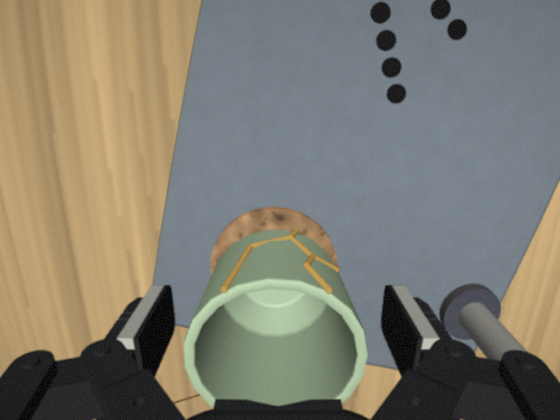

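Released and standing. I rise and back off to check the placing.

Call:
{"op": "drive_tool", "data": {"motion": [0,0,-15,0,0,0,85,0,0,-50,0,0,0,85,0,0,-100,0,0,0,85,0,0,-150,0,0,0,85,-20,0,-190,0,0,0,85,-60,0,-200,0,0,0,85,-80,0,-200,0,0,0,85,-80,0,-200,0,0,0,85]}}

```text
t: 11.22
tcp_pos: [0.4966, -0.0808, 0.2741]
tool_rot: [0.708, 0.706, 0.002, 0.006]
force: [-0.3, -0.3, -0.2]
finger_gap: 0.994
```

```bash
cat > c.py <<'E'
from h import *
import sys
s=snap("wrist",sys.argv[1]); p=manip.sense(); print(p["tcp_pos"],p["tool_rot"],p["t"])
def fit(P):
    A=np.c_[2*P,np.ones(len(P))]; q=np.linalg.lstsq(A,(P**2).sum(1),rcond=None)[0]
    return q[:2],np.sqrt(q[2]+q[0]**2+q[1]**2)
hsv=cv2.cvtColor(s["color"],cv2.COLOR_RGB2HSV)
g=((hsv[...,0]>40)&(hsv[...,0]<90)&(hsv[...,1]>35)).astype(np.uint8)
m=((hsv[...,0]>5)&(hsv[...,0]<22)&(hsv[...,1]>90)).astype(np.uint8)
E
cat > d.py <<'E'
from c import *
for k in cv2.findContours(g,0,1)[0]:
    if cv2.contourArea(k)>1000: print("cup bbox",cv2.boundingRect(k))
E
python3 d.py w8
```

```text
[ 0.49625179 -0.07977064  0.27362428] [0.7075433  0.7066508  0.00163413 0.00494585] 11.275
cup bbox (238, 58, 77, 80)
```

View pics/w8.png

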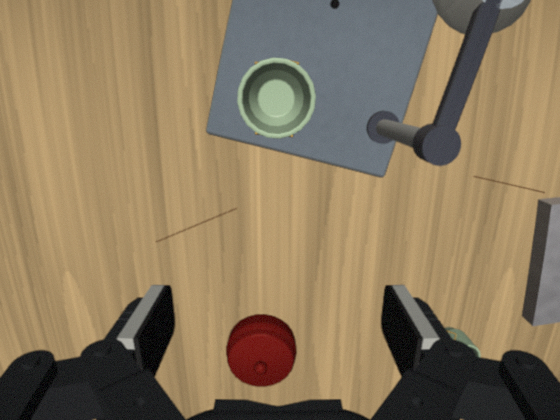

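```bash
python3 - <<'E'
from h import *
s=snap("wrist"); 
print(plane(s,[[276.5,98]],.116), "corners",plane(s,[[207,131],[386,176]],.045),"post",plane(s,[[437,142]],.18))
E
```

```text
[[ 0.49820886 -0.00055682  0.116     ]] corners [[ 0.42993903 -0.03234327  0.045     ]
 [ 0.61181077 -0.07814675  0.045     ]] post [[ 0.60134955 -0.02626644  0.18      ]]
```

The cup's rim centre is within 3 mm of the cork centre. Next I look at the lamp peg.

Call:
{"op": "drive_tool", "data": {"motion": [15,25,-10,0,0,0,85,35,55,-20,0,0,5,75,60,90,-20,0,0,10,60,80,120,-20,0,0,14,45,90,137,-20,0,0,14,45,90,137,-20,0,0,14,45,90,137,-20,0,0,14,45]}}

```text
t: 12.2
tcp_pos: [0.6318, 0.0114, 0.2936]
tool_rot: [0.788, 0.616, 0.001, 0.004]
force: [0.5, 0.3, -0.5]
finger_gap: 0.524
```

```bash
python3 - <<'E'
from h import *
s=snap("wrist","w9"); p=manip.sense(); print(p["tcp_pos"],p["tool_rot"],p["t"],p["q"])
E
```

```text
[0.63179902 0.01103011 0.2938666 ] [0.78801427 0.61564304 0.00146014 0.00387688] 12.25 [-0.15762034  0.47384674  1.34523239 -0.00325426  1.31485077  0.08757093]
```

View pics/w9.png

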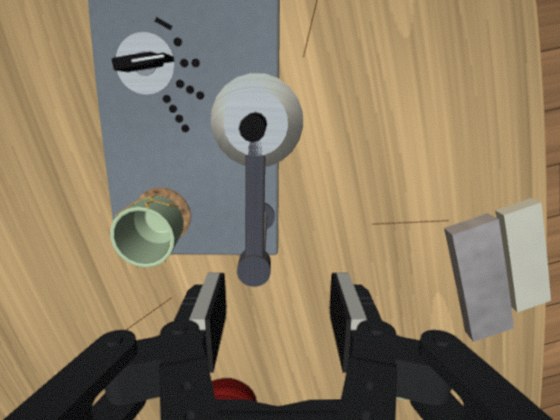

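The lamp points along the unit's +y. The peg top is at (253,127), the post cap at (254,266) and the dial disc at (145,63).

```bash
python3 - <<'E'
from h import *
from scipy.spatial.transform import Rotation as R
s=snap("wrist"); p=manip.sense(); T=R.from_quat(p["tool_rot"])
peg=plane(s,[[253,127]],.22)[0]; post=plane(s,[[254,266]],.18)[0]; dd=plane(s,[[145,63]],.047)[0]
print("peg",peg,"post",post,"r",np.hypot(*(peg-post)[:2]),"dial",dd)
print("dir",np.degrees(np.arctan2(*(peg-post)[[1,0]])))
print("edge", plane(s,[[280,30],[277,240],[90,30],[112,200]],.045))
print("shift tool mm",T.inv().apply(peg-p["tcp_pos"])*1000)
E
```

```text
peg [0.63509505 0.07653621 0.22      ] post [ 0.60562101 -0.02677493  0.18      ] r 0.10743329084815022 dial [0.533954   0.15337007 0.047     ]
dir 74.07687575495372
edge [[ 0.67173659  0.14931121  0.045     ]
 [ 0.61561082 -0.06352725  0.045     ]
 [ 0.48946581  0.19893931  0.045     ]
 [ 0.44851525  0.02777832  0.045     ]]
shift tool mm [ 64.78354711 -13.49476227  73.79048556]
```

Call:
{"op": "drive_tool", "data": {"motion": [30,-7,0,0,0,0,45,60,-12,10,0,0,0,45,65,-13.5,30,0,0,0,45,65,-13.5,60,0,0,0,45,65,-13.5,80,0,0,0,45,65,-13.5,80,0,0,0,45]}}

```text
t: 13.05
tcp_pos: [0.6334, 0.0762, 0.2123]
tool_rot: [0.788, 0.615, -0.0, 0.003]
force: [0.5, 0.6, 0.0]
finger_gap: 0.525
```

```bash
python3 - <<'E'
from h import *
s=snap("wrist","w10"); p=manip.sense(); print(p["tcp_pos"],p["tool_rot"],p["t"],p["q"])
print(proj(s,[[.6351,.0765,.22]]))
E
```

```text
[0.63458626 0.0762226  0.21365666] [0.78839517 0.61515737 0.00111864 0.0036355 ] 13.1 [-0.05311865  0.56353851  1.41773867 -0.00439542  1.1538598   0.19426227]
[[279.45723682 300.08179109]]
```

View pics/w10.png

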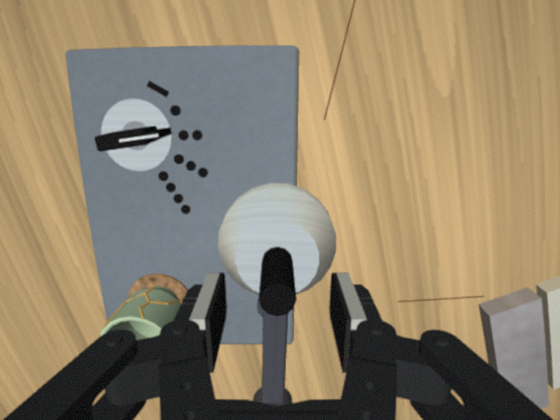

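The peg at (277,297) sits between the fingers. I go down and cage it.

Call:
{"op": "drive_tool", "data": {"motion": [0,0,10,0,0,0,45,0,0,20,0,0,0,45,0,0,20,0,0,0,30,0,0,20,0,0,0,20,0,0,20,0,0,0,20,0,0,20,0,0,0,20], "force": 20}}

```text
t: 13.85
tcp_pos: [0.6349, 0.0762, 0.194]
tool_rot: [0.788, 0.615, 0.001, 0.004]
force: [-0.4, -0.9, 0.3]
finger_gap: 0.236
```

```bash
python3 - <<'E'
from h import *
from scipy.spatial.transform import Rotation as R
p=manip.sense(); T=R.from_quat(p["tool_rot"]); tcp=p["tcp_pos"]; print(tcp,p["finger_gap"],p["force"])
post=np.array([.6055,-.0272]); a0=np.arctan2(tcp[1]-post[1],tcp[0]-post[0]); r=np.hypot(*(tcp[:2]-post)); print(np.degrees(a0),r)
for d in range(0,112,10):
    a=np.radians(74+d); P=np.r_[post+.110*np.array([np.cos(a),np.sin(a)]),tcp[2]]
    print(d,(T.inv().apply(P-tcp)*1000).round(1))
E
```

```text
[0.63491681 0.07616239 0.19398828] 0.23647817529709986 [-0.39772797 -0.85478442  0.31032973]
74.1137124557641 0.10746689000583448
0 [ 2.5  0.3 -0. ]
10 [  1.5 -18.8  -0.1]
20 [ -2.8 -37.5  -0.3]
30 [-10.4 -55.2  -0.4]
40 [-20.8 -71.2  -0.5]
50 [-33.9 -85.2  -0.6]
60 [-49.2 -96.8  -0.6]
70 [ -66.3 -105.4   -0.6]
80 [ -84.7 -111.    -0.6]
90 [-103.7 -113.3   -0.6]
100 [-122.9 -112.3   -0.6]
110 [-141.5 -108.    -0.5]
```

Call:
{"op": "drive_tool", "data": {"motion": [1.5,-9.3,0,0,0,-5,20,0.5,-18.8,0,0,0,-10,20,-1,-28.3,0,0,0,-15,20,-3.5,-37.5,0,0,0,-20,20,-7,-46.5,0,0,0,-25,20,-11,-55.2,0,0,0,-30,20,-15.7,-63.4,0,0,0,-35,20,-21.2,-71.2,0,0,0,-40,20]}}

```text
t: 14.85
tcp_pos: [0.561, 0.0732, 0.194]
tool_rot: [0.529, 0.849, 0.001, 0.005]
force: [1.4, 0.1, 0.2]
finger_gap: 0.235
```

```bash
cat > e.py <<'E'
from h import *
from scipy.spatial.transform import Rotation as R
s=snap("wrist","w11")
p=manip.sense(); T=R.from_quat(p["tool_rot"]); tcp=p["tcp_pos"]; print(tcp,p["finger_gap"],p["force"])
post=np.array([.6055,-.0272]); a0=np.arctan2(tcp[1]-post[1],tcp[0]-post[0]); r=np.hypot(*(tcp[:2]-post)); print("arm deg",np.degrees(a0),r)
print("tool y deg",np.degrees(np.arctan2(*T.apply([0,1,0])[[1,0]])))
for d in range(110,175,5):
    a=np.radians(d); P=np.r_[post+.109*np.array([np.cos(a),np.sin(a)]),.193]
    print(d,(T.inv().apply(P-tcp)*1000).round(1))
E
python3 e.py
```

```text
[0.55942034 0.07279574 0.19376991] 0.2321709948092694 [-1.90773539  0.24603488  0.24828098]
arm deg 114.74101593766228 0.11010214558135378
tool y deg 26.20327076165452
110 [-1.7  9.   0.8]
115 [-1.1 -0.5  0.8]
120 [ -1.3 -10.    0.7]
125 [ -2.3 -19.5   0.7]
130 [ -4.2 -28.8   0.7]
135 [ -6.9 -37.9   0.7]
140 [-10.3 -46.8   0.7]
145 [-14.5 -55.3   0.7]
150 [-19.5 -63.4   0.7]
155 [-25.1 -71.1   0.7]
160 [-31.4 -78.3   0.7]
165 [-38.3 -84.8   0.7]
170 [-45.7 -90.8   0.8]
```

View pics/w11.png

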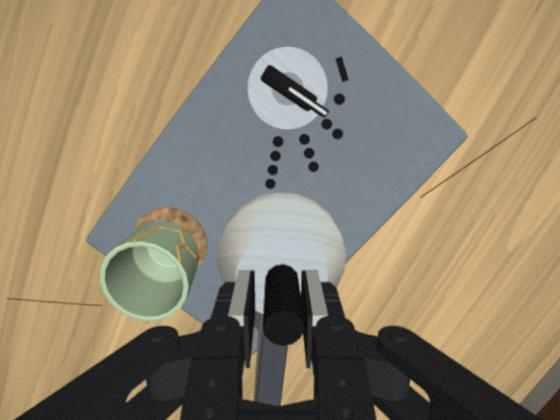

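Call:
{"op": "drive_tool", "data": {"motion": [-1.2,-9,0,0,0,-5,20,-2,-18.5,0,0,0,-10,20,-4,-28,0,0,0,-15,20,-6.5,-37,0,0,0,-20,20,-10,-46,0,0,0,-25,20,-14.5,-55,0,0,0,-30,20,-19.5,-63,0,0,0,-35,20,-25,-71,0,0,0,-40,20]}}

```text
t: 15.9
tcp_pos: [0.5066, 0.0192, 0.1939]
tool_rot: [0.205, 0.979, -0.001, 0.003]
force: [-0.0, 1.5, 0.1]
finger_gap: 0.232
```

```bash
python3 e.py | grep -v "^1[1-4]"
```

```text
[0.50611034 0.01825197 0.19381421] 0.23295229702220624 [0.03293668 0.21072429 0.21403459]
arm deg 155.42486858979757 0.1092894633413937
tool y deg 66.38562239324753
150 [-0.9 10.3  0.8]
155 [-0.3  0.8  0.8]
160 [-0.5 -8.7  0.8]
165 [ -1.5 -18.2   0.9]
170 [ -3.3 -27.5   0.9]
```

Call:
{"op": "drive_tool", "data": {"motion": [-0.5,-5,0,0,0,-3,20,-0.7,-9,0,0,0,-5,20,-1.2,-14,0,0,0,-8,20,-1.5,-18,0,0,0,-10,20,-1.7,-20,0,0,0,-10,20,-1.7,-20,0,0,0,-10,20]}}

```text
t: 16.7
tcp_pos: [0.4999, -0.0008, 0.194]
tool_rot: [0.119, 0.993, -0.002, 0.003]
force: [-0.6, 0.2, 0.5]
finger_gap: 0.233
```

Call:
{"op": "drive_tool", "data": {"motion": [0,-1,0,0,0,0,20,0,-2,0,0,0,0,20,0,-2,0,0,0,0,20]}}

```text
t: 17.08
tcp_pos: [0.4995, -0.0028, 0.194]
tool_rot: [0.119, 0.993, -0.002, 0.003]
force: [0.2, 1.1, -0.6]
finger_gap: 0.232
```

Call:
{"op": "drive_tool", "data": {"motion": [0,-1,0,0,0,0,20,0,-2,0,0,0,0,20,0,-2,0,0,0,0,20]}}

```text
t: 17.45
tcp_pos: [0.4991, -0.0049, 0.194]
tool_rot: [0.119, 0.993, -0.002, 0.003]
force: [-0.4, 0.3, -0.2]
finger_gap: 0.234
```

```bash
python3 e.py | head -3
```

```text
[ 0.49909209 -0.00491932  0.19400937] 0.23678316393696605 [0.8442034  0.76720011 0.15549824]
arm deg 168.1737350354282 0.10871555754259224
tool y deg 76.29210202782689
```

View pics/w11.png

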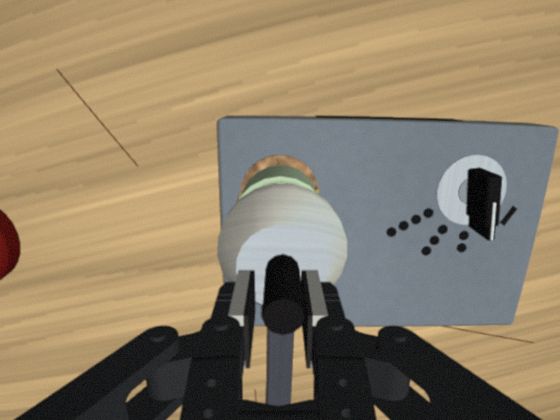

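Call:
{"op": "drive_tool", "data": {"motion": [0,-1,0,0,0,0,20,0,-2,0,0,0,0,20,0,-2,0,0,0,0,20]}}

```text
t: 17.88
tcp_pos: [0.4987, -0.0064, 0.194]
tool_rot: [0.12, 0.993, -0.002, 0.003]
force: [1.0, 4.2, 0.3]
finger_gap: 0.237
```

Call:
{"op": "drive_tool", "data": {"motion": [0,-1,0,0,0,0,20,0,-2,0,0,0,0,20,0,-2,0,0,0,0,20]}}

```text
t: 18.25
tcp_pos: [0.4986, -0.0065, 0.194]
tool_rot: [0.12, 0.993, 0.0, 0.004]
force: [2.3, 7.6, -0.9]
finger_gap: 0.234
```

The lamp is at its stop (7.6 N, no further motion). I let go of the peg, rise and look at the dial.

Call:
{"op": "drive_tool", "data": {"motion": [0,3,0,0,0,0,20,0,3,0,0,0,0,35,0,3,0,0,0,0,45,0,3,-20,0,0,0,45,0,3,-50,0,0,0,45,0,3,-80,0,0,0,45,-10,40,-80,0,0,0,50,-20,90,-80,0,0,0,60]}}

```text
t: 19.25
tcp_pos: [0.5398, 0.0756, 0.2751]
tool_rot: [0.122, 0.993, -0.0, 0.005]
force: [0.3, 0.0, -0.2]
finger_gap: 0.705
```

Call:
{"op": "drive_tool", "data": {"motion": [-10,40,0,0,0,0,60,-20,74,0,0,0,0,60,-20,74,0,0,0,0,60,-20,74,0,0,0,0,60]}}

```text
t: 19.75
tcp_pos: [0.5766, 0.1419, 0.275]
tool_rot: [0.122, 0.993, -0.001, 0.004]
force: [-0.6, 0.1, -0.6]
finger_gap: 0.698
```

```bash
python3 - <<'E'
from h import *
s=snap("wrist","w12"); p=manip.sense(); print(p["tcp_pos"],p["tool_rot"],p["t"],p["q"])
c=snap("scene","c12")
E
```

```text
[0.57645702 0.14161493 0.27513827] [ 1.22073026e-01  9.92511767e-01 -6.56833384e-04  4.25878854e-03] 19.8 [ 0.0542102   0.43500898  1.46800442 -0.0029593   1.23042624 -1.27085076]
```

View pics/w12.png

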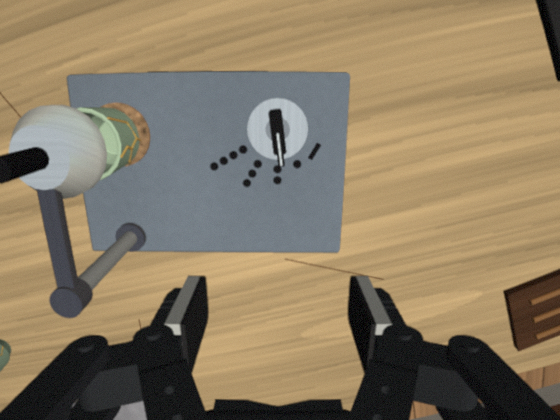

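```bash
python3 - <<'E'
from h import *
from scipy.spatial.transform import Rotation as R
s=snap("wrist"); p=manip.sense(); T=R.from_quat(p["tool_rot"])
a=cv2.resize(s["color"][80:210,200:340,::-1],(700,650)[:2],interpolation=cv2.INTER_CUBIC)
cv2.imwrite("pics/dial.png",cv2.resize(a,(600,557)))
hsv=cv2.cvtColor(s["color"],cv2.COLOR_RGB2HSV)
dx=plane(s,[[278,129]],.047)[0]; print("disc",dx)
L=plane(s,[[277.5,135],[281,165]],.08); print("line",L,np.degrees(np.arctan2(*(L[1]-L[0])[[1,0]]))+14.4)
cap=plane(s,[[71,298]],.18)[0]; peg=plane(s,[[38,158]],.22)[0]; print("cap",cap,"peg",peg, np.degrees(np.arctan2(*(peg-cap)[[1,0]])))
E
```

```text
disc [0.5325036  0.15452444 0.047     ]
line [[0.53451689 0.15349493 0.08      ]
 [0.56186502 0.14998644 0.08      ]] 7.089452575389985
cap [ 0.60209772 -0.02533724  0.18      ] peg [0.49771596 0.02524312 0.22      ] 154.14652570498615
```

View pics/dial.png

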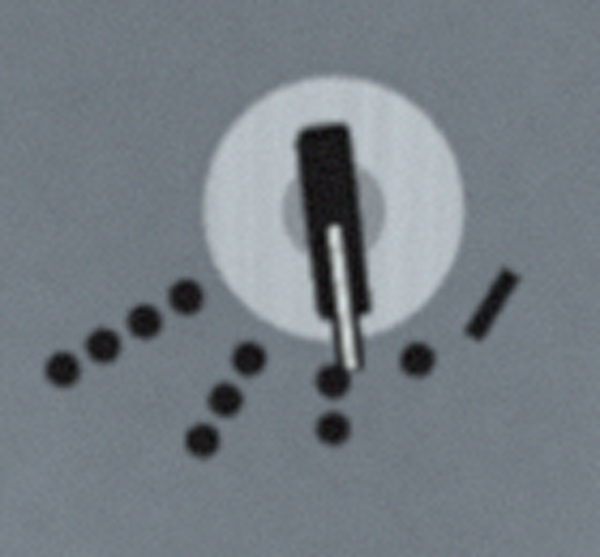

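View pics/c12.png

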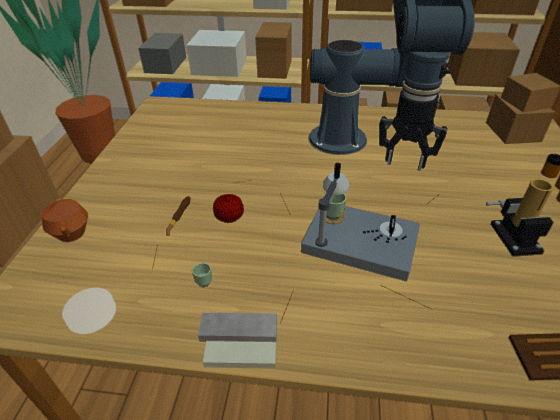

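```bash
python3 - <<'E'
from h import *
S={n:snap(n) for n in ["scene","side","wrist"]}
post=np.array([.6045,-.027])
for q in (165.6,160,155):
    a=np.radians(q); P=post+.11*np.array([np.cos(a),np.sin(a)])
    print(q,P,[(n,proj(S[n],[[*P,.22],[*P,.18],[*P,.149],[*post,.18]]).round(0).tolist()) for n in S])
a=cv2.resize(S["scene"]["color"][150:260,290:420,::-1],(600,508));cv2.imwrite("pics/c13.png",a)
a=cv2.resize(S["side"]["color"][210:300,230:370,::-1],(700,450));cv2.imwrite("pics/s13.png",a)
E
```

```text
165.6 [4.97955852e-01 3.55887588e-04] [('scene', [[340.0, 164.0], [338.0, 177.0], [337.0, 187.0], [326.0, 203.0]]), ('side', [[333.0, 214.0], [331.0, 229.0], [330.0, 240.0], [280.0, 218.0]]), ('wrist', [[1.0, 169.0], [42.0, 157.0], [66.0, 150.0], [70.0, 301.0]])]
160 [0.50113381 0.01062222] [('scene', [[344.0, 165.0], [342.0, 178.0], [341.0, 188.0], [326.0, 203.0]]), ('side', [[331.0, 217.0], [330.0, 232.0], [329.0, 243.0], [280.0, 218.0]]), ('wrist', [[18.0, 170.0], [57.0, 157.0], [80.0, 150.0], [70.0, 301.0]])]
155 [0.50480614 0.01948801] [('scene', [[347.0, 166.0], [346.0, 179.0], [345.0, 189.0], [326.0, 203.0]]), ('side', [[330.0, 219.0], [328.0, 235.0], [327.0, 246.0], [280.0, 218.0]]), ('wrist', [[34.0, 172.0], [71.0, 159.0], [92.0, 152.0], [70.0, 301.0]])]
```

View pics/c13.png

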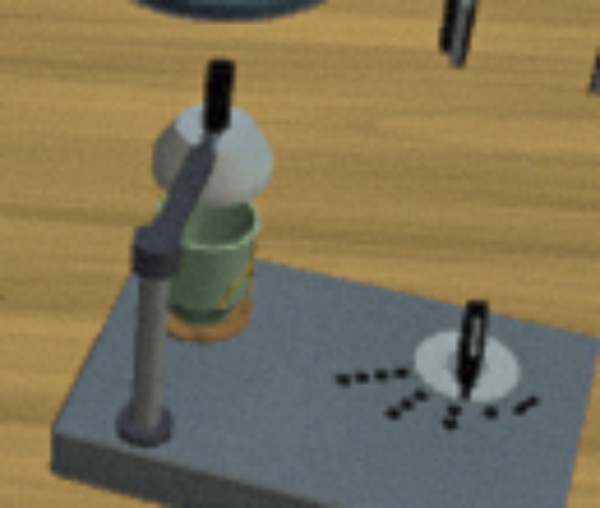

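View pics/s13.png

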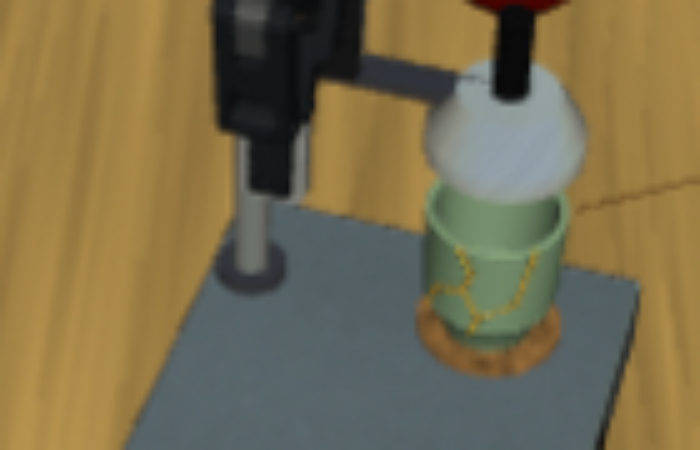

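The lamp peg's base matches the stop pose: scene (337,178) against an expected (338,177). The dial nose points near two dots, about 6° anticlockwise of them. Next I compute the grip shift.

```bash
python3 - <<'E'
from h import *
from scipy.spatial.transform import Rotation as R
p=manip.sense(); T=R.from_quat(p["tool_rot"]); print(p["tcp_pos"],p["t"])
print(T.inv().apply(np.array([.533,.1543,.055])-p["tcp_pos"])*1000, np.degrees(np.arctan2(*T.apply([0,1,0])[[1,0]])))
E
```

```text
[0.57688309 0.14175638 0.27553351] 20.05
[ 47.71545373   1.38250742 220.08957774] 75.94850873913965
```

Call:
{"op": "drive_tool", "data": {"motion": [25,1,0,0,0,-3,50,47.5,1.4,30,0,0,-6,50,47.5,1.4,80,0,0,-6,50,47.5,1.4,115,0,0,-6,50,47.5,1.4,130,0,0,-6,50,47.5,1.4,130,0,0,-6,50]}}

```text
t: 20.8
tcp_pos: [0.5323, 0.1542, 0.1446]
tool_rot: [0.07, 0.998, -0.001, 0.004]
force: [1.0, -0.3, -0.4]
finger_gap: 0.584
```

```bash
python3 - <<'E'
from h import *
s=snap("wrist","w14"); p=manip.sense(); print(p["tcp_pos"],p["t"])
print(proj(s,[[.533,.1543,.08],[.533,.1543,.047]]))
E
```

```text
[0.53312977 0.15430761 0.14566881] 20.85
[[275.83684659 234.1822971 ]
 [276.05432921 216.46492381]]
```

View pics/w14.png

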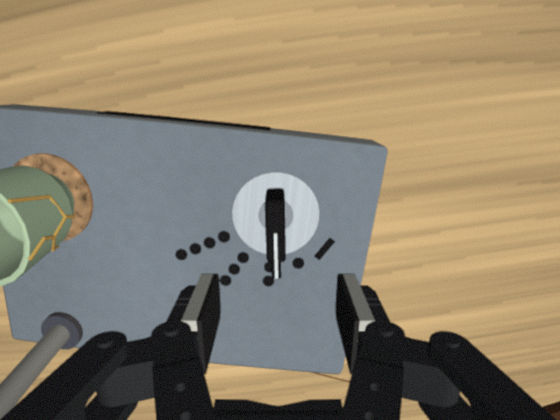

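The bar is upright in the image and centred: disc at (276,214), expected (276,216). I descend and grip.

Call:
{"op": "drive_tool", "data": {"motion": [0,0,35,0,0,0,50,0,0,65,0,0,0,45,0,0,82,0,0,0,40,0,0,90,0,0,0,35,0,0,90,0,0,0,20,0,0,90,0,0,0,8,0,0,90,0,0,0,5,0,0,90,0,0,0,5], "force": 30}}

```text
t: 21.85
tcp_pos: [0.5343, 0.1525, 0.0565]
tool_rot: [0.07, 0.998, -0.002, 0.006]
force: [0.0, -6.7, -1.1]
finger_gap: 0.134
```

Call:
{"op": "drive_tool", "data": {"motion": [0,0,0,0,0,5,5,0,0,0,0,0,10,5,0,0,0,0,0,16,5,0,0,0,0,0,22,5,0,0,0,0,0,28,5,0,0,0,0,0,34,5,0,0,0,0,0,38,5,0,0,0,0,0,38,5]}}

```text
t: 22.85
tcp_pos: [0.5335, 0.1506, 0.0566]
tool_rot: [0.39, 0.921, -0.002, 0.006]
force: [-1.2, -6.2, -5.5]
finger_gap: 0.132
```

```bash
python3 - <<'E'
from h import *
from scipy.spatial.transform import Rotation as R
s=snap("wrist","w15"); p=manip.sense(); T=R.from_quat(p["tool_rot"]);print(p["tcp_pos"],p["t"],p["force"],p["ft_torque"],p["finger_gap"])
print("jaw normal unit deg",np.degrees(np.arctan2(*T.apply([0,1,0])[[1,0]]))+14.4-90)
E
```

```text
[0.53344196 0.1506456  0.05659859] 22.9 [-0.96400298 -7.22600372 -5.89023522] [-1.11948991  0.0568492   0.17139786] 0.13434733894061426
jaw normal unit deg -31.467231774282183
```

View pics/w15.png

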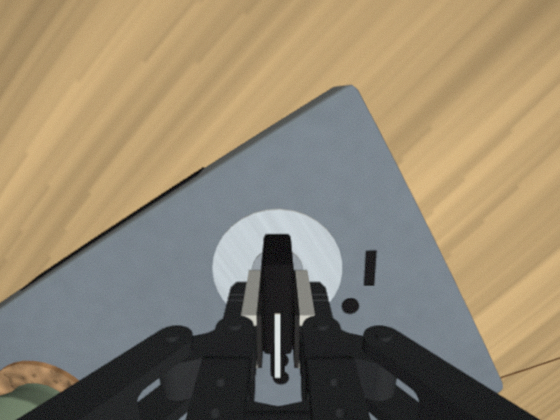

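The jaws and bar are at −31°, so the dial is at about three dots. I let go and rise.

Call:
{"op": "drive_tool", "data": {"motion": [0,0,0,0,0,0,20,0,0,0,0,0,0,35,0,0,0,0,0,0,45,0,0,-15,0,0,0,45,0,0,-50,0,0,0,45,0,0,-100,0,0,0,45,-20,0,-150,0,0,0,45,-40,0,-180,0,0,0,45]}}

```text
t: 23.9
tcp_pos: [0.5608, 0.1234, 0.2413]
tool_rot: [0.389, 0.921, -0.0, 0.008]
force: [0.0, 0.1, -0.4]
finger_gap: 0.521
```

Call:
{"op": "drive_tool", "data": {"motion": [0,0,-10,0,0,0,45,0,0,-10,0,0,0,45]}}

```text
t: 24.15
tcp_pos: [0.5602, 0.1239, 0.2521]
tool_rot: [0.389, 0.921, 0.0, 0.008]
force: [-1.1, 0.6, -0.2]
finger_gap: 0.527
```

```bash
python3 - <<'E'
from h import *
s=snap("wrist","w16"); p=manip.sense(); print(p["tcp_pos"],p["t"],p["force"])
a=snap("side","s16"); c=snap("scene","c16")
x=cv2.resize(a["color"][190:370,220:380,::-1],(480,540)); y=cv2.resize(c["color"][150:280,290:430,::-1],(320,297))
y=np.vstack([y,np.zeros((243,320,3),np.uint8)]);cv2.imwrite("pics/f16.png",np.hstack([x,y]))
E
```

```text
[0.55928356 0.12400382 0.25074494] 24.2 [-0.16528157 -0.12051137 -0.2079665 ]
```

View pics/w16.png

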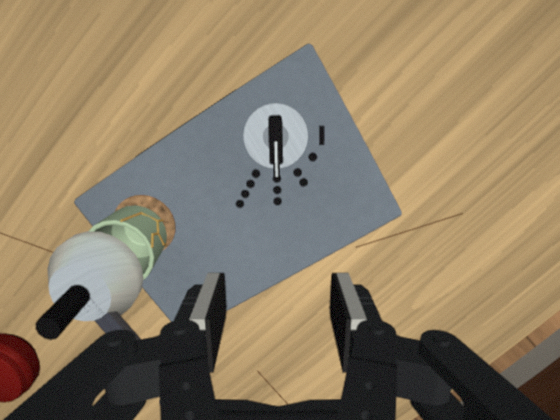

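View pics/f16.png

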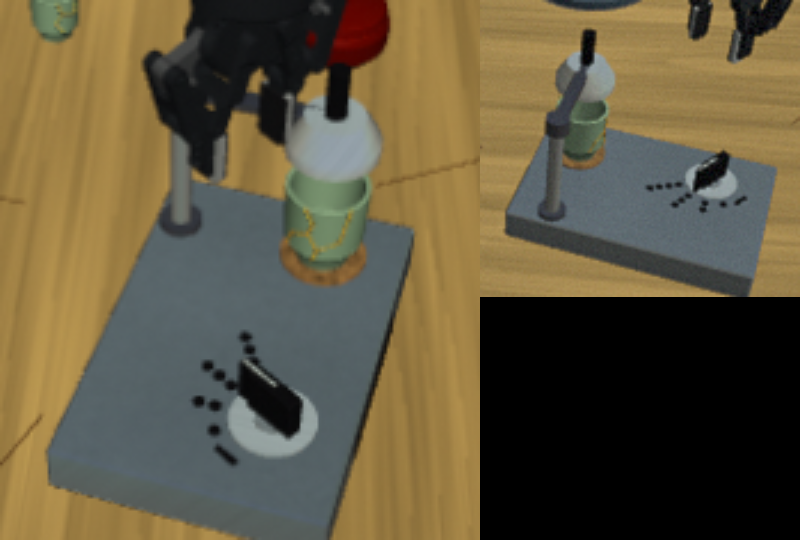

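The wrist view shows the nose, ending at (277,177), on the three-dot row at (277,178–201). The cup stands under the lamp, centred on the cork. Last, I check the dial angle and the bystanders in numbers.

```bash
python3 - <<'E'
from h import *
s=snap("wrist"); L=plane(s,[[276,142],[277,176]],.08); print("dial deg",60-(np.degrees(np.arctan2(*(L[1]-L[0])[[1,0]]))+14.4))
a=snap("scene"); o=cv2.imread("pics/scene0.png")[:,:,::-1]
d=np.abs(a["color"].astype(int)-o).max(2)[185:240,150:250]>60
print("changed px near jar/burnisher",d.sum())
for im in (o,a["color"]):
    h=cv2.cvtColor(np.ascontiguousarray(im),cv2.COLOR_RGB2HSV); m=((h[...,0]<5)|(h[...,0]>172))&(h[...,1]>180)&(h[...,2]>50)
    print([b[1:] for b in blobs(m)[0]])
print(manip.sense()["force"]); manip.sign_off()
E
```

```text
dial deg 89.73594526054578
changed px near jar/burnisher 166
[([214, 195, 29, 27, 554], [228.6, 207.0])]
[([214, 195, 29, 27, 560], [228.5, 207.2])]
[-0.2650762  -0.94592942 -0.11527788]
the job is handed in; nothing more can be done
```

I handed the job in at about 24 s of the 67 s allowed; the hand-in returned no verdict. The cup is on the rest, the lamp is at its stop and the dial is at three dots.

- **Cup:** I picked the larger of the two gold-seamed cups, whose rim measured 62 mm, and set it down under light contact (7.5 N). After release it stood upright, about 1–3 mm from the cork centre. The cork estimates from the different views disagreed by 2–4 mm.
- **Lamp:** I swung it by the caged peg until it stopped moving at 7.6 N. The scene view matched the stop pose to about 1–2 px. One wrist-view estimate (154° instead of 165.6°) disagreed, because the peg top was out of the picture.
- **Dial:** It started near two dots (my reading was about 6° short of them) and I turned it clockwise after the lamp was at its stop. After letting go it read 89.7°, and three dots is 90°.
- **Jar and burnisher:** The jar's pixel position is unchanged to 0.2 px. I did not measure the burnisher on its own. A picture difference over both still flagged 166 changed pixels; these may include the area the cup left, but I did not trace them.

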